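# Unplug the pack, trip the interlock, rack the pack

## Robot

A 6-joint arm with a two-finger parallel gripper is mounted at the origin on the work surface. World frame = base frame: x ahead of the robot, y to its left, z up, the work surface at z = 0. Lengths are in m, angles in degrees, forces in N, time in s.
With the tool pointing down it reaches from about 0.3 to 0.75 m from the base axis. Payload 8.5 kg.
Tool frame: the origin (TCP) lies at the very end of the fingers, on their centre line; the grasp point (between the pads) lies 19 mm behind it (env.pinch_z is the distance from the TCP to the grasp point, in m); z points along the fingers, y is the line along which they close (so a half turn about z gives the same grasp; the last joint's range is limited). The gripper opens to 85 mm and grips with 20 to 120 N. Pads are 22 mm wide; open, the fingers measure 114 mm over their backs; the gripper's body (76 mm by 85 mm) begins 54 mm behind the grasp point. The pads swing forward as they close: fully open they stand 13 mm farther back than shut.
Start: joints at [63.81, 21.807, 74.336, -0, 83.858, -12.336], TCP at [0.132, 0.534, 0.231] pointing down, gripper open.
Joint ranges: [-178.18, 178.18], [-50.72, 133.34], [12.68, 142.11], [-81.47, 261.47], [9.98, 163.14], [-165.26, 165.26]. Speed limits (degrees/s): [136.94, 136.94, 180, 180, 180, 180].

## Interface

Orientations are given as a 3x3 rotation matrix whose columns are the frame's x, y, z axes.
In Python, from rig import env, viewer gives the robot as it stands.
- The arm moves only by the tool drive_tool, never from a script. Its argument "series" is a list of rows, each a list of 3 entries, a list of its own where there are three numbers: the shift along the tool's x, y, z in m, then the turn about the tool's z in degrees, then the finger opening in m, from 0 to 0.0854. A call has 1 to 20 rows; each row is the pose to reach, as a shift and turn from the pose commanded when the call began, along the tool's axes at that moment; what a row does not reach only later rows make up. A row lasts 1/10 s, in which the tool goes at most 50 mm and 8.59 degrees, less where a joint would pass 70% of its speed; a pose out of reach is approached as far as the arm can. A call with a gripper value outside its range is refused whole. The fingers move at their own pace and stop on an object; "newtons" is the grip in N (left out, the last holds). Time passes only in rows, so rows that repeat a pose let the fingers close. It gives the time, the measured TCP pose, the force, the opening and the grip force at its end, in the units of the state.
- env.observe(): the state, without advancing time (a new reading comes with each control period).
- viewer.get_image(name): name is "scene" or "top"; returns a dict with "img" (480x640x3 uint8, red, green, blue), "depth" (480x640 float32, m along the optical axis (not along the pixel's ray), 0 where there is no reading), "camera_matrix" (3x3 intrinsics, pixels), "rvec" (rotation vector, rad) and "tvec" (3), from world to camera coordinates, as OpenCV has them. Camera axes: x right, y down, z forward; pixel columns grow to the right and rows downward; lengths in m; the calibration is good to about 2 mm. A picture is of the moment at which its call begins.
- env.close_job(): hands the job in; it is judged then, once.
The state is a dict: "time_s": time; "q": joint angles; "qvel": joint speeds; "joint_efforts": joint torques, N m; "position": TCP position; "tool_rot": TCP orientation; "ft_force": force on the tool from outside, world axes, zero at the start; "wrist_torque": the same for the moment, N m; "grip_width": finger opening in m; "gripper_force": force on a finger pad.
Only numpy, scipy, OpenCV 4.12 (cv2) and the standard library are available. Lean on these libraries where they do the work, as an engineer would, in place of code of your own. Each camera call takes 0.05 s, during which the arm holds its last target. There are 200 camera calls.

## Task

Pull the tall flat-topped battery pack up out of the charging dock, stand it upright on the black rubber mat and let go of it. With the pack standing there, press the roller lever at the end of the dock down until it clicks and let it spring back, so that the dock knows the bay is empty. Then pick the pack up again and stand it upright, without dropping it, in the empty middle bay of the aluminium rack, roughly centred; leave the round-topped converter plugged in and everything else where it is.

Things in the scene. Friction and masses are not known exactly. Their poses are not given: they have to be found in the camera images.
- pack: Grey battery pack, flat top, 110-220 g: box 30 (x) x 52 (y) x 62 mm tall on a black contact block 24 x 40 x 18 mm on which it also stands. Origin: centre of the block's underside, z up, top at 80 mm. Starts in either dock bay, x along the dock's x, origin 17 mm above the table. A sprung ball holds the block: pull straight up, firmly (10 to 15 N within the first 10 mm); clear after 20 mm.
- converter: Round-topped converter in the other dock bay, to be left there: same contact block and 30 x 52 mm footprint, but its box is only 30 mm tall and carries an upright round can of 28 mm diameter; top 78 mm above its origin (centre of the block's underside), axes as the pack's. 12 mm lies between the ends of the two.
- dock: White charging dock, fixed, 100 (x) x 204 (y) mm, top 35 mm above the table. Origin: centre of underside, z up; -x is its front. Bays centred at x 0, y -48 and +16 mm. Cheeks 95 mm above the table stand 12 mm beyond the outer ends of the plugged-in things (12 mm thick, y -96 and +60): fingers fit only at the broad faces. Black limit switch box at y 71 to 97 mm, 81 mm high.
- lever (a joint): Angle of the limit switch's roller lever, rad: 0 at rest, growing as the roller is pressed down. A spring returns it. It clicks at 0.35 rad (roller about 17 mm lower), end stop 0.6 rad (about 28 mm lower); 2 to 5 N at the roller. Let go, it must come back below 0.08.
- roller (a point): Centre of the steel roller (18 mm diameter, 12 mm wide, axle along the dock's y) on the end of the 50 mm steel lever, which reaches out over the dock's front (-x) from a pivot 49 mm behind the roller (dock's +x) and 10 mm lower. At rest the centre is 82 mm above the table, with only the table under it. Press it from above.
- mat: Black rubber mat fixed on the table, 150 x 150 x 3 mm. Origin: centre of its underside; its top is 3 mm above the table.
- rack: Aluminium rack, fixed: base 162 (x) x 100 (y) x 6 mm, four dividers (6 mm thick in x, 46 mm wide in y, centred on y 0, tops 82 mm above the table) make three bays in a row along x, 52 mm apart, each 46 mm clear. Origin: underside, below the middle bay, the empty one; bay floor at 6 mm. A pack stands with its x along the rack's x; its narrow ends stand 3 mm out past the dividers, for the fingers.
- spare_a: A spare pack like the pack, standing in the rack's bay at x = -52 mm. Leave it.
- spare_b: A spare converter standing in the rack's bay at x = +52 mm. Leave it.
- spool: Solder spool standing on its flange, 52 mm diameter, 36 mm tall, origin at the centre of its underside. Leave it.
- screwdriver: Screwdriver lying on the table, 180 mm long along its x axis. Leave it.
- pliers: Pliers lying flat, 170 mm long along x, 10 mm high. Leave them.
- flux_jar: Small amber jar, 48 mm diameter, 60 mm tall, origin at the centre of its underside. Leave it.
There are look-alikes about, which are no part of the job. Leave any yellow look-alike of the pack alone.

How it is judged:
By the outcome, as a careful person would: the job done as asked, in the order asked, and still so for the second after the job is handed in, with the robot touching nothing.
It also fails if it takes over 58 s, if anything falls off the work surface, if the arm or the gripper's body presses on something with over 40 N, if the wrist force passes 120 N, or if a joint passes its speed limit or range.

## Working session

There is one attempt and no reset: what is moved stays moved. The work goes in short steps, Python scripts to look and compute and a tool call to move; the robot and the scene stay as the last step left them, time stands still between calls to the robot, and variables do not carry over. Pictures are saved under pics/ and viewed, at most 10 in all, crops included, and the job is handed in when it is done.

Besides the shell and the picture viewer there is one more tool, called after "Call:" in YAML: its name, and indented under it one key for each argument. drive_tool: Moves the arm, as the interface text tells. Its arguments: {"type":"object","properties":{"series":{"type":"array"},"newtons":{"type":"number"}},"required":["series"]}

```bash
mkdir -p pics; cat > h.py <<'E'
import numpy as np, cv2
from rig import env, viewer
def get(n):
    d=viewer.get_image(n); d['R']=cv2.Rodrigues(np.array(d['rvec'],float))[0]; d['t']=np.array(d['tvec'],float).ravel(); d['K']=np.array(d['camera_matrix'],float); return d
def pts(d):
    z=d['depth'].astype(float); v,u=np.mgrid[0:z.shape[0],0:z.shape[1]]; K=d['K']
    c=np.stack([(u-K[0,2])/K[0,0]*z,(v-K[1,2])/K[1,1]*z,z],-1)
    p=(c-d['t'])@d['R']; p[z==0]=np.nan; return p
def save(img,n): cv2.imwrite('pics/'+n,cv2.cvtColor(img,cv2.COLOR_RGB2BGR))
E
python3 - <<'E'
from h import *
for n in('scene','top'):
    d=get(n); save(d['img'],n+'1.png'); print(n,-d['R'].T@d['t'],d['R'][2],d['K'][0,0]); np.savez(n+'1.npz',img=d['img'],P=pts(d))
print(env.observe())
E
```

```text
scene [0.91246823 0.43119024 0.72172547] [-0.42802351 -0.47700364 -0.76763494] 434.9841114060165
top [0.53158985 0.05310813 0.99977685] [ 0.04134226 -0.01304816 -0.99905984] 477.89826645787906
{'time_s': 0.1, 'q': array([ 6.38102479e+01,  2.18376948e+01,  7.43796895e+01,  1.61120840e-03,
        8.38573300e+01, -1.23350200e+01]), 'qvel': array([ 0.12146665,  0.06789835, -0.23657753, -0.09384382, -0.11336868,
       -0.00340792]), 'joint_efforts': array([ 4.82698611e-03, -4.49217868e+01, -2.31653595e+01, -7.78845038e-05,
        3.65046159e-03,  3.24177165e-05]), 'position': array([0.13157456, 0.53376332, 0.23077247]), 'tool_rot': array([[-9.70905160e-01,  2.39463589e-01, -6.00607735e-04],
       [ 2.39464147e-01,  9.70904517e-01, -1.15779692e-03],
       [ 3.05882558e-04, -1.26793502e-03, -9.99999149e-01]]), 'ft_force': array([ 0.43405262, -0.78371454, -0.49418095]), 'wrist_torque': array([-0.01625874,  0.03328193, -0.06420304]), 'gripper_force': 0.0, 'grip_width': 0.08548413481715544}
```

View pics/scene1.png

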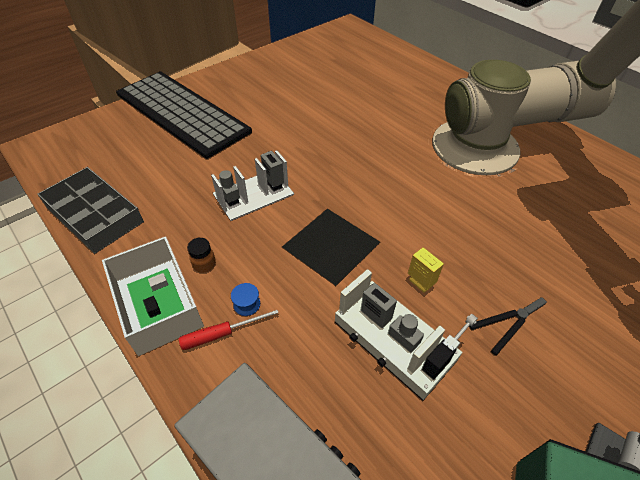

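View pics/top1.png

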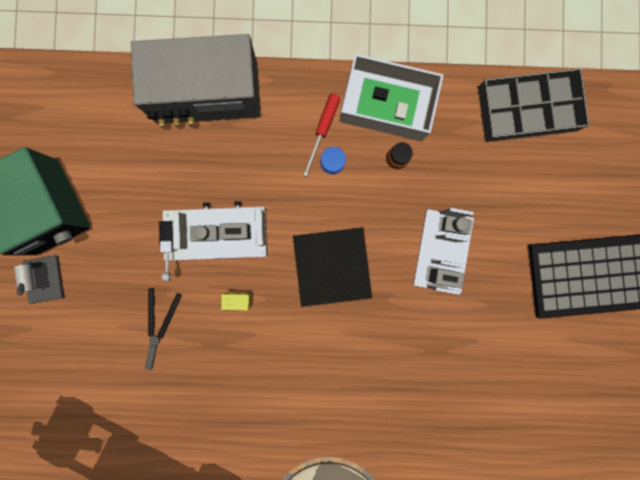

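The scene picture shows the dock with the flat-topped pack at (378,302), the round-topped converter at (405,330) and the lever roller at about (471,320). The top picture shows pack (234,231), converter (203,233), roller about (166,277), mat (332,267) and rack (445,250) with flat spare (444,277) and round spare (456,224).

Pack candidates in the top picture are: the grey flat one in the dock (234,231), the grey flat one in the rack (444,277, spare_a), and the yellow box (235,302). The dock one fits because it is grey, flat and plugged in.

```bash
python3 - <<'E'
from h import *
f=np.load('top1.npz'); P=f['P']; img=f['img']; hsv=cv2.cvtColor(img,cv2.COLOR_RGB2HSV)
def rect(name,box,zl,zh,extra=None):
    u0,v0,u1,v1=box; m=np.zeros(P.shape[:2],bool); m[v0:v1,u0:u1]=1
    m&=(P[...,2]>zl)&(P[...,2]<zh)
    if extra is not None: m&=extra
    n,l,s,c=cv2.connectedComponentsWithStats(m.astype(np.uint8))
    for i in range(1,n):
        if s[i,4]<25: continue
        q=P[l==i]; r=cv2.minAreaRect((q[:,:2]*1000).astype(np.float32))
        print(name,s[i,:5],'c',np.round(r[0],1),'sz',np.round(r[1],1),'a',round(r[2],1),'z',np.round(np.median(q[:,2])*1000,1),'mean',np.round(q[:,:2].mean(0)*1000,1))
rect('dock',(155,190,280,270),.028,.042)
rect('hi',(155,190,280,270),.085,.105)
rect('lever',(150,255,185,295),.06,.11)
rect('mat',(280,215,385,315),-.01,.012,hsv[...,2]<60)
rect('rack',(405,200,485,305),.003,.015)
rect('rackhi',(405,200,485,305),.074,.1)
rect('yel',(210,285,260,320),.04,.12)
a=cv2.resize(img[195:300,150:290],None,fx=5,fy=5,interpolation=2); 
g=np.load('scene1.npz')['img']; b=cv2.resize(g[255:405,320:490],None,fx=3.5,fy=3.5,interpolation=2)
save(cv2.resize(a,(700,525)),'dockcrop.png')
b2=cv2.resize(img[200:300,405:490],None,fx=5,fy=5,interpolation=2)
E
```

```text
dock [ 163  201  104   60 2973] c [578.7 247.5] sz [114.6 204.7] a 5.1 z 35.4 mean [572.4 240. ]
hi [255 209   8  37 241] c [585.2 152.5] sz [68.6 12.6] a 4.2 z 95.1 mean [585.2 152. ]
hi [173 212   9  37 275] c [574.9 307.7] sz [68.6 13.1] a 4.2 z 94.8 mean [575.6 306.8]
hi [220 223  29  17 452] c [576.2 199.2] sz [30.3 51.4] a 2.4 z 97.2 mean [575.8 199. ]
hi [193 226  16  14 179] c [571.5 263.2] sz [24.8 27.2] a 1.4 z 94.9 mean [571.5 262.7]
lever [162 255  10  27 131] c [501.7 328.8] sz [50.2 15.5] a 11.9 z 85.1 mean [496.  325.5]
mat [ 294  228   77   78 4865] c [512.6   7.5] sz [146.  145.6] a 8.5 z 3.3 mean [512.3   7.7]
rack [ 413  209   61   85 2192] c [ 551.  -224.9] sz [103.3 166.5] a 80.7 z 6.3 mean [ 552.8 -215.5]
rackhi [449 208  25   8  87] c [ 628.  -236.6] sz [46.   6.4] a 81.5 z 81.7 mean [ 627.9 -235.6]
rackhi [455 217  16  15 174] c [ 603.1 -239. ] sz [26.2 26.1] a 52.6 z 83.9 mean [ 603.2 -238.1]
rackhi [445 235  24   7  82] c [ 576.8 -228.5] sz [44.6  6.2] a 80.4 z 82.0 mean [ 576.5 -228.1]
rackhi [440 261  25   7  80] c [ 525.3 -221. ] sz [46.6  6. ] a 80.9 z 82.0 mean [ 525.4 -220.1]
rackhi [435 269  30  20 445] c [ 498.1 -215.3] sz [52.3 30.7] a 82.9 z 86.2 mean [ 498.2 -214.2]
rackhi [436 287  24   8  78] c [ 474.1 -212.7] sz [45.4  6. ] a 81.4 z 82.1 mean [ 474.2 -212.1]
yel [221 293  31  18 503] c [441.3 194.8] sz [52.4 30.9] a 89.6 z 80.0 mean [442.4 192.3]
```

View pics/dockcrop.png

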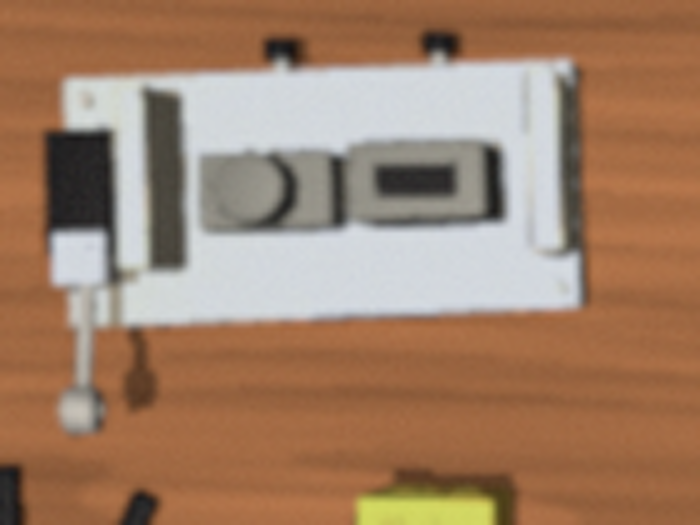

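Crop: the pack is the flat-topped box at crop (415,180), grey with a dark label. The round can is at (240,185) and the roller at (82,410). Sizes and heights fit: pack top 30x51 mm at z 97, cheek pair 155 mm apart. Going above the pack now.

Call:
drive_tool:
  series:
    - [[-0.512,-0.219,0.06],72,0.085]
    - [[-0.512,-0.219,0.06],72,0.085]
    - [[-0.512,-0.219,0.06],72,0.085]
    - [[-0.512,-0.219,0.06],72,0.085]
    - [[-0.512,-0.219,0.06],72,0.085]
    - [[-0.512,-0.219,0.06],72,0.085]
    - [[-0.512,-0.219,0.06],72,0.085]
    - [[-0.512,-0.219,0.06],72,0.085]
    - [[-0.512,-0.219,0.06],72,0.085]
    - [[-0.512,-0.219,0.06],72,0.085]
    - [[-0.512,-0.219,0.06],72,0.085]
    - [[-0.512,-0.219,0.06],72,0.085]
    - [[-0.512,-0.219,0.06],72,0.085]
    - [[-0.512,-0.219,0.06],72,0.085]
    - [[-0.512,-0.219,0.06],72,0.085]
    - [[-0.512,-0.219,0.06],72,0.085]
  newtons: 80

```text
time_s: 1.7
position: [0.5755, 0.1998, 0.1718]
tool_rot: [[-0.074, 0.997, 0.0], [0.997, 0.074, 0.0], [0.0, 0.0, -1.0]]
ft_force: [0.3, 0.4, 0.4]
grip_width: 0.0852
gripper_force: 0.0
```

```bash
python3 - <<'E'
from h import *
s=env.observe(); print(s['position'],s['tool_rot'],s['q'],s['time_s'])
P=np.load('top1.npz')['P']
for v in range(268,286): print(v,[tuple((P[v,u]*1000).round().astype(int)) for u in range(160,174) if P[v,u,2]>.05])
E
```

```text
[0.57552049 0.19984463 0.17180334] [[-7.39521655e-02  9.97261714e-01  3.87481620e-04]
 [ 9.97261781e-01  7.39521092e-02  1.57596643e-04]
 [ 1.28510016e-04  3.98075223e-04 -9.99999913e-01]] [8.02650547e+00 3.03193899e+01 7.00456389e+01 5.93854618e-03
 7.96117269e+01 3.78441866e+00] 1.7
268 [(np.int64(502), np.int64(328), np.int64(82)), (np.int64(502), np.int64(326), np.int64(81)), (np.int64(502), np.int64(325), np.int64(80))]
269 [(np.int64(500), np.int64(328), np.int64(82)), (np.int64(500), np.int64(326), np.int64(82)), (np.int64(500), np.int64(325), np.int64(80))]
270 [(np.int64(498), np.int64(328), np.int64(80)), (np.int64(499), np.int64(325), np.int64(84)), (np.int64(498), np.int64(325), np.int64(78))]
271 [(np.int64(496), np.int64(330), np.int64(82)), (np.int64(497), np.int64(327), np.int64(83)), (np.int64(497), np.int64(325), np.int64(83)), (np.int64(497), np.int64(324), np.int64(81))]
272 [(np.int64(495), np.int64(328), np.int64(85)), (np.int64(495), np.int64(327), np.int64(82)), (np.int64(495), np.int64(324), np.int64(86)), (np.int64(495), np.int64(324), np.int64(80))]
273 [(n
[... 2861 characters left out ...]
64(330), np.int64(89)), (np.int64(480), np.int64(328), np.int64(89)), (np.int64(480), np.int64(326), np.int64(89)), (np.int64(480), np.int64(324), np.int64(92)), (np.int64(480), np.int64(323), np.int64(90)), (np.int64(480), np.int64(322), np.int64(85)), (np.int64(480), np.int64(320), np.int64(86)), (np.int64(479), np.int64(320), np.int64(79))]
281 [(np.int64(478), np.int64(330), np.int64(90)), (np.int64(478), np.int64(329), np.int64(86)), (np.int64(478), np.int64(327), np.int64(87)), (np.int64(478), np.int64(325), np.int64(89)), (np.int64(478), np.int64(324), np.int64(86)), (np.int64(478), np.int64(321), np.int64(88)), (np.int64(478), np.int64(320), np.int64(86))]
282 []
283 []
284 []
285 []
```

Roller centre is (0.486, 0.326) with its top at 0.091, as expected. The tool stands over the pack, so I descend and grip.

Call:
drive_tool:
  series:
    - [[0,0,0.04],0,0.085]
    - [[0,0,0.08],0,0.085]
    - [[0,0,0.1],0,0.085]
    - [[0,0,0.116],0,0.085]
    - [[0,0,0.116],0,0.085]
    - [[0,0,0.116],0,0.05]
    - [[0,0,0.116],0,0.02]
    - [[0,0,0.116],0,0.0]
    - [[0,0,0.116],0,0.0]
    - [[0,0,0.116],0,0.0]
    - [[0,0,0.116],0,0.0]
    - [[0,0,0.116],0,0.0]
    - [[0,0,0.116],0,0.0]
  newtons: 80

```text
time_s: 3.0
position: [0.5767, 0.1989, 0.0563]
tool_rot: [[-0.072, 0.997, 0.002], [0.997, 0.072, 0.0], [0.0, 0.002, -1.0]]
ft_force: [-0.6, 0.3, 6.4]
grip_width: 0.0292
gripper_force: 78.9
```

Call:
drive_tool:
  series:
    - [[0,0,-0.005],0,0.0]
    - [[0,0,-0.01],0,0.0]
    - [[0,0,-0.015],0,0.0]
    - [[0,0,-0.02],0,0.0]
    - [[0,0,-0.025],0,0.0]
    - [[0,0,-0.035],0,0.0]
    - [[0,0,-0.06],0,0.0]
    - [[0,0,-0.09],0,0.0]
    - [[0,0,-0.12],0,0.0]
    - [[0,0,-0.12],0,0.0]
    - [[0,0,-0.12],0,0.0]

```text
time_s: 4.1
position: [0.5763, 0.1988, 0.1759]
tool_rot: [[-0.072, 0.997, 0.001], [0.997, 0.072, 0.0], [0.0, 0.001, -1.0]]
ft_force: [-0.0, -0.2, -2.7]
grip_width: 0.0291
gripper_force: 82.5
```

```bash
python3 - <<'E'
from h import *
d=get('scene'); save(d['img'],'lift.png')
E
```

```text
(no output)
```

View pics/lift.png

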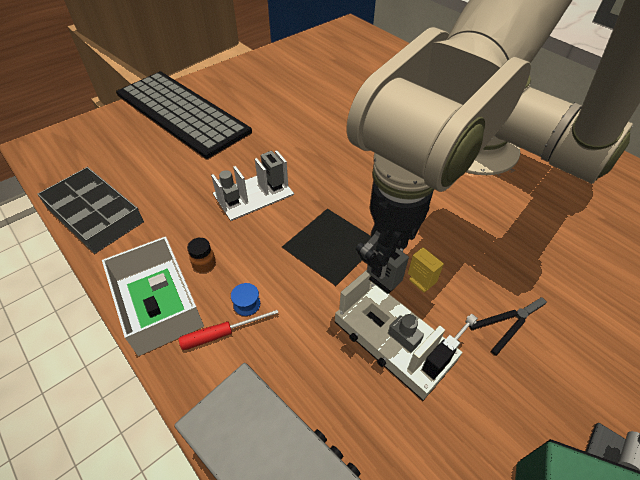

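The lift picture shows the pack in the fingers at (390,268), the dock bay empty at (376,318), and the converter still in place at (405,330). Carrying the pack to the mat.

Call:
drive_tool:
  series:
    - [[-0.04,-0.017,0],0,0.0]
    - [[-0.08,-0.034,0],0,0.0]
    - [[-0.12,-0.05,0],0,0.0]
    - [[-0.155,-0.065,0],0,0.0]
    - [[-0.178,-0.074,0],0,0.0]
    - [[-0.186,-0.078,0.02],0,0.0]
    - [[-0.186,-0.078,0.06],0,0.0]
    - [[-0.186,-0.078,0.095],0,0.0]
    - [[-0.186,-0.078,0.115],0,0.0]
    - [[-0.186,-0.078,0.125],0,0.0]
    - [[-0.186,-0.078,0.13],0,0.0]
    - [[-0.186,-0.078,0.132],0,0.0]
    - [[-0.186,-0.078,0.133],0,0.0]
    - [[-0.186,-0.078,0.133],0,0.0]

```text
time_s: 5.55
position: [0.5123, 0.0076, 0.043]
tool_rot: [[-0.072, 0.997, 0.001], [0.997, 0.072, -0.0], [-0.0, 0.001, -1.0]]
ft_force: [0.3, -1.3, -1.8]
grip_width: 0.0289
gripper_force: 82.4
```

Call:
drive_tool:
  series:
    - [[0,0,0.0005],0,0.0]
    - [[0,0,0.001],0,0.0]
    - [[0,0,0.001],0,0.0]

```text
time_s: 5.85
position: [0.5123, 0.0075, 0.0423]
tool_rot: [[-0.072, 0.997, 0.001], [0.997, 0.072, -0.0], [-0.0, 0.001, -1.0]]
ft_force: [-1.7, -0.1, 5.9]
grip_width: 0.0294
gripper_force: 83.5
```

Call:
drive_tool:
  series:
    - [[0,0,0],0,0.03]
    - [[0,0,0],0,0.05]
    - [[0,0,0],0,0.085]
    - [[0,0,0],0,0.085]
    - [[0,0,0],0,0.085]
    - [[0,0,0],0,0.085]
    - [[0,0,-0.03],0,0.085]
    - [[0,0,-0.07],0,0.085]
    - [[0,0,-0.11],0,0.085]
    - [[0,0,-0.13],0,0.085]

```text
time_s: 6.85
position: [0.5128, 0.0075, 0.1746]
tool_rot: [[-0.072, 0.997, 0.004], [0.997, 0.072, -0.001], [-0.001, 0.004, -1.0]]
ft_force: [0.1, -1.1, -0.5]
grip_width: 0.085
gripper_force: 0.0
```

Call:
drive_tool:
  series:
    - [[0.05,0,0],0,0.0]
    - [[0.1,0,0],0,0.0]
    - [[0.15,0,0],0,0.0]
    - [[0.2,-0.001,0],0,0.0]
    - [[0.25,-0.002,0],0,0.0]
    - [[0.29,-0.003,0],0,0.0]
    - [[0.319,-0.003,0],0,0.0]
    - [[0.319,-0.003,0],0,0.0]
    - [[0.319,-0.003,0],0,0.0]
    - [[0.319,-0.003,0],0,0.0]
  newtons: 30

```text
time_s: 7.85
position: [0.4861, 0.3246, 0.1712]
tool_rot: [[-0.071, 0.997, -0.0], [0.997, 0.071, -0.0], [-0.0, -0.0, -1.0]]
ft_force: [0.3, 0.1, 0.3]
grip_width: 0.0002
gripper_force: 0.0
```

```bash
python3 - <<'E'
from h import *
d=get('top'); P=pts(d); np.savez('top2.npz',img=d['img'],P=P)
m=np.zeros(P.shape[:2],bool); m[200:330,280:400]=1; m&=(P[...,2]>.07)&(P[...,2]<.1)
q=P[m]; print(len(q),cv2.minAreaRect((q[:,:2]*1000).astype(np.float32)),np.median(q[:,2]))
a=cv2.resize(d['img'][190:330,130:390],None,fx=3,fy=3,interpolation=2); save(a,'t2.png')
E
```

```text
427 ((511.1981506347656, 8.850545883178711), (31.01068687438965, 50.13567352294922), 1.8386096954345703) 0.08323387821691622
```

View pics/t2.png

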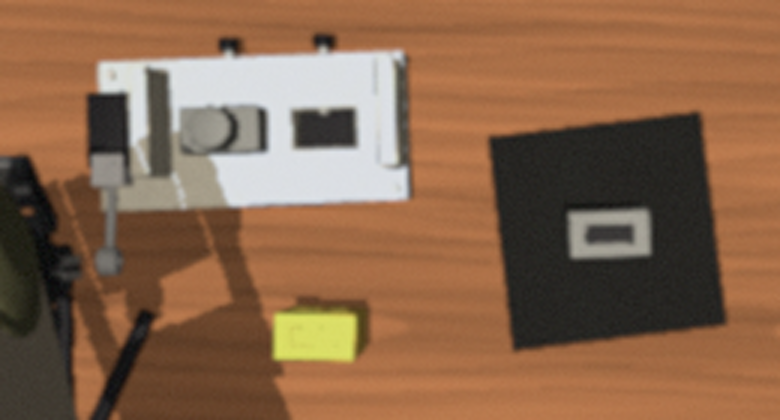

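The view shows the pack standing upright on the mat at crop (610,235), top at z 83 mm. The roller is at (110,260) and the fingertip above it matches once parallax is allowed for. Pressing the lever.

Call:
drive_tool:
  series:
    - [[0,0,0.03],0,0.0]
    - [[0,0,0.06],0,0.0]
    - [[0,0,0.075],0,0.0]
    - [[0,0,0.082],0,0.0]
    - [[0,0,0.087],0,0.0]
    - [[0,0,0.092],0,0.0]
    - [[0,0,0.097],0,0.0]
    - [[0,0,0.101],0,0.0]
    - [[0,0,0.104],0,0.0]
    - [[0,0,0.104],0,0.0]
    - [[0,0,0.104],0,0.0]

```text
time_s: 9.0
position: [0.4863, 0.3256, 0.0676]
tool_rot: [[-0.072, 0.997, 0.001], [0.997, 0.072, 0.0], [0.0, 0.001, -1.0]]
ft_force: [0.2, -2.4, 4.6]
grip_width: -0.0003
gripper_force: 2.1
```

```bash
python3 - <<'E'
from h import *
d=get('scene'); a=cv2.resize(d['img'][255:415,330:530],None,fx=4,fy=3.75,interpolation=2); save(a[:600],'press.png'); print(env.observe()['ft_force'],env.observe()['wrist_torque'])
E
```

```text
[ 0.59677459 -1.943094    5.38937823] [-0.27358784  0.06809923  0.01357426]
```

View pics/press.png

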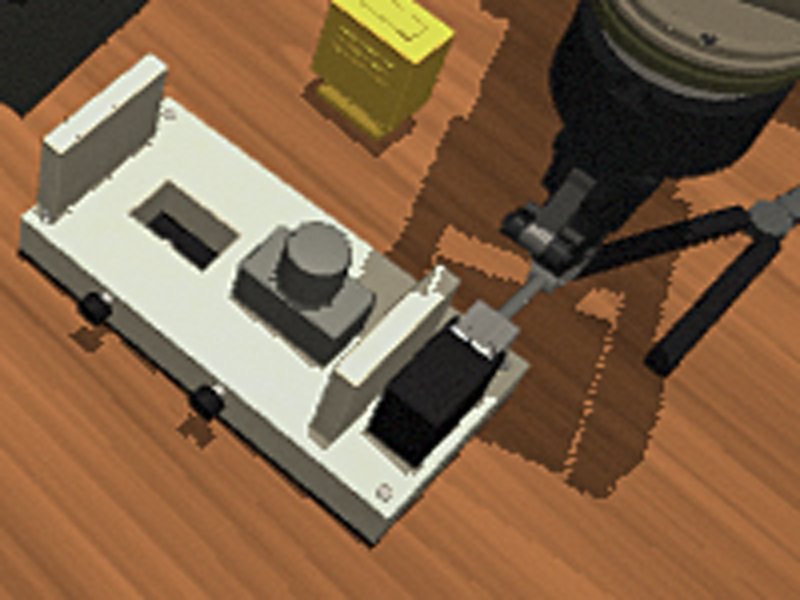

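Pressed 23 mm with about 5 N at the roller: the lever lies at crop (530,290), well down and past the click. Now releasing and returning above the pack with a quarter turn.

Call:
drive_tool:
  series:
    - [[0,0,-0.01],0,0.0]
    - [[0,0,-0.02],0,0.0]
    - [[0,0,-0.03],0,0.0]
    - [[0,0,-0.06],0,0.0]
    - [[0,0,-0.1],0,0.0]
    - [[-0.05,0,-0.107],8,0.085]
    - [[-0.1,0,-0.107],16,0.085]
    - [[-0.15,0.001,-0.107],24,0.085]
    - [[-0.2,0.001,-0.107],32,0.085]
    - [[-0.25,0.002,-0.107],40,0.085]
    - [[-0.29,0.003,-0.107],48,0.085]
    - [[-0.319,0.003,-0.107],56,0.085]
    - [[-0.319,0.003,-0.107],64,0.085]
    - [[-0.319,0.003,-0.107],72,0.085]
    - [[-0.319,0.003,-0.107],80,0.085]
    - [[-0.319,0.003,-0.107],86,0.085]
    - [[-0.319,0.003,-0.107],90,0.085]
    - [[-0.319,0.003,-0.107],90,0.085]
    - [[-0.319,0.003,-0.107],90,0.085]

```text
time_s: 10.95
position: [0.5119, 0.0077, 0.1746]
tool_rot: [[0.997, 0.074, -0.0], [0.074, -0.997, 0.0], [-0.0, -0.0, -1.0]]
ft_force: [0.7, 0.2, 0.3]
grip_width: 0.0851
gripper_force: 0.0
```

```bash
python3 - <<'E'
from h import *
d=get('top'); P=pts(d)
for v in range(273,282,3): print(v,[tuple((P[v,u]*1000).round().astype(int).tolist()) for u in range(162,172,2)])
print(env.observe()['q'])
E
```

```text
273 [(489, 360, 0), (493, 330, 86), (493, 326, 86), (493, 322, 88), (493, 320, 79)]
276 [(487, 334, 85), (487, 329, 89), (488, 324, 92), (488, 320, 94), (487, 319, 85)]
279 [(477, 359, 1), (482, 329, 89), (482, 324, 90), (482, 320, 91), (481, 320, 80)]
[-1.24061924e+01  2.09468329e+01  8.57890057e+01  4.70266541e-03
  7.32656745e+01  7.33387839e+01]
```

The roller is back at rest with its top at about 90 mm. Gripping the pack by its narrow ends.

Call:
drive_tool:
  series:
    - [[0,0,0.04],0,0.085]
    - [[0,0,0.08],0,0.085]
    - [[0,0,0.11],0,0.085]
    - [[0,0,0.13],0,0.085]
    - [[0,0,0.13],0,0.085]
    - [[0,0,0.13],0,0.07]
    - [[0,0,0.13],0,0.06]
    - [[0,0,0.13],0,0.052]
    - [[0,0,0.13],0,0.04]
    - [[0,0,0.13],0,0.03]
    - [[0,0,0.13],0,0.03]
    - [[0,0,0.13],0,0.03]
  newtons: 40

```text
time_s: 12.2
position: [0.5126, 0.0077, 0.0456]
tool_rot: [[0.997, 0.072, 0.002], [0.072, -0.997, -0.0], [0.002, 0.0, -1.0]]
ft_force: [-0.5, 0.9, 6.6]
grip_width: 0.0518
gripper_force: 41.1
```

Call:
drive_tool:
  series:
    - [[0,0,-0.01],0,0.03]
    - [[0,0,-0.03],0,0.03]
    - [[0,0,-0.07],0,0.03]
    - [[0,0,-0.11],0,0.03]
    - [[0,0,-0.13],0,0.03]
    - [[0,0,-0.13],0,0.03]
    - [[0,0,-0.13],0,0.03]

```text
time_s: 12.9
position: [0.5115, 0.0077, 0.1741]
tool_rot: [[0.997, 0.072, -0.001], [0.072, -0.997, -0.0], [-0.001, -0.0, -1.0]]
ft_force: [-0.7, -0.2, -1.1]
grip_width: 0.0518
gripper_force: 42.6
```

Call:
drive_tool:
  series:
    - [[0.004,0.04,0],0,0.03]
    - [[0.008,0.08,0],3,0.03]
    - [[0.012,0.12,0],6,0.03]
    - [[0.016,0.16,0],9,0.03]
    - [[0.02,0.2,0],12,0.03]
    - [[0.0225,0.225,0],13,0.03]
    - [[0.0225,0.2345,0],13,0.03]
    - [[0.0225,0.2345,0],13,0.03]
    - [[0.0225,0.2345,0],13,0.03]
    - [[0.0225,0.2345,0],13,0.03]
    - [[0.0225,0.2345,0],13,0.03]

```text
time_s: 14.0
position: [0.5514, -0.2235, 0.1744]
tool_rot: [[0.988, -0.152, -0.0], [-0.152, -0.988, 0.0], [-0.0, -0.0, -1.0]]
ft_force: [-1.1, -0.2, -1.7]
grip_width: 0.0515
gripper_force: 42.9
```

```bash
python3 - <<'E'
from h import *
d=get('scene'); a=cv2.resize(d['img'][90:240,180:380],None,fx=4,fy=4,interpolation=2); save(a,'above.png')
o=env.observe(); T=o['tool_rot']; e=np.array([.551,-.2247])-o['position'][:2]; print(T.T[:2,:2]@e, o['position'],np.degrees(np.arctan2(T[1,0],T[0,0])))
P=pts(d); m=np.zeros(P.shape[:2],bool); m[90:240,180:380]=1
E
```

```text
[-0.00028597  0.00102937] [ 0.55143982 -0.22372638  0.17448792] -8.78462305430485
```

View pics/above.png

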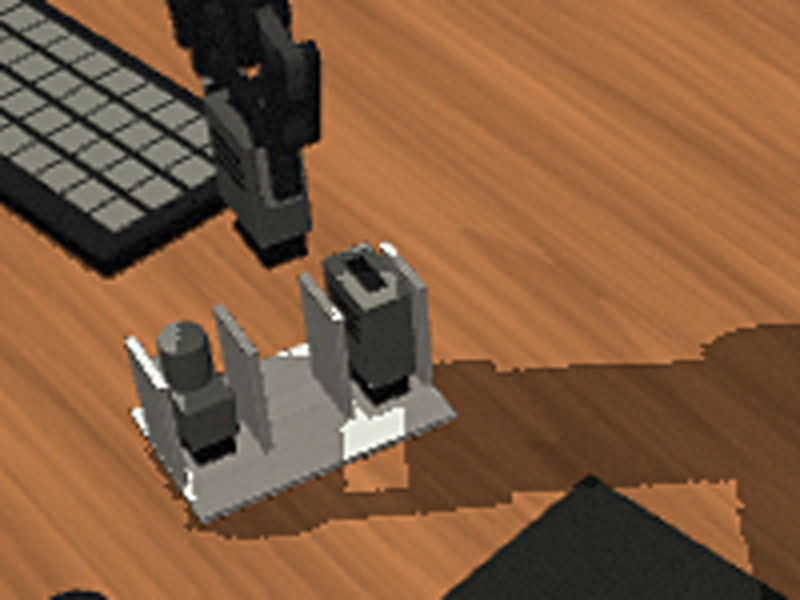

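The picture shows the pack held upright at (265,210) over the empty middle bay (280,390), square to the dividers. Lowering it.

Call:
drive_tool:
  series:
    - [[0,0.001,0.02],0,0.03]
    - [[0,0.001,0.035],0,0.03]
    - [[0,0.001,0.05],0,0.03]
    - [[0,0.001,0.065],0,0.03]
    - [[0,0.001,0.08],0,0.03]
    - [[0,0.001,0.095],0,0.03]
    - [[0,0.001,0.108],0,0.03]
    - [[0,0.001,0.116],0,0.03]
    - [[0,0.001,0.121],0,0.03]
    - [[0,0.001,0.123],0,0.03]
    - [[0,0.001,0.124],0,0.03]
    - [[0,0.001,0.124],0,0.03]
    - [[0,0.001,0.124],0,0.03]

```text
time_s: 15.35
position: [0.5514, -0.2257, 0.0507]
tool_rot: [[0.988, -0.154, 0.001], [-0.154, -0.988, -0.0], [0.001, 0.0, -1.0]]
ft_force: [0.9, 0.8, -1.8]
grip_width: 0.0516
gripper_force: 42.9
```

Call:
drive_tool:
  series:
    - [[0,0,0.0005],0,0.03]
    - [[0,0,0.001],0,0.03]
    - [[0,0,0.0015],0,0.03]
    - [[0,0,0.0015],0,0.03]

```text
time_s: 15.75
position: [0.5512, -0.2257, 0.0488]
tool_rot: [[0.988, -0.154, -0.0], [-0.154, -0.988, -0.0], [-0.0, 0.0, -1.0]]
ft_force: [0.2, -0.1, -2.0]
grip_width: 0.0516
gripper_force: 42.9
```

Call:
drive_tool:
  series:
    - [[0,0,0.0005],0,0.03]
    - [[0,0,0.001],0,0.03]
    - [[0,0,0.001],0,0.03]

```text
time_s: 16.05
position: [0.5513, -0.2256, 0.0487]
tool_rot: [[0.988, -0.154, 0.001], [-0.154, -0.988, -0.0], [0.001, 0.0, -1.0]]
ft_force: [-1.9, 1.7, 5.8]
grip_width: 0.0517
gripper_force: 43.8
```

Contact with the bay floor (force reversed to +5.8 N). Releasing and backing off.

Call:
drive_tool:
  series:
    - [[0,0,0],0,0.055]
    - [[0,0,0],0,0.06]
    - [[0,0,0],0,0.07]
    - [[0,0,0],0,0.085]
    - [[0,0,0],0,0.085]
    - [[0,0,0],0,0.085]
    - [[0,0,-0.02],0,0.085]
    - [[0,0,-0.05],0,0.085]
    - [[0,0,-0.09],0,0.085]
    - [[0,0,-0.13],0,0.085]
    - [[-0.05,0,-0.15],0,0.085]
    - [[-0.1,0,-0.15],0,0.085]
    - [[-0.15,-0.05,-0.15],0,0.085]
    - [[-0.15,-0.1,-0.15],0,0.085]
    - [[-0.15,-0.15,-0.15],0,0.085]
    - [[-0.15,-0.15,-0.15],0,0.085]
    - [[-0.15,-0.15,-0.15],0,0.085]

```text
time_s: 17.75
position: [0.4259, -0.0524, 0.1981]
tool_rot: [[0.989, -0.151, 0.0], [-0.151, -0.989, 0.0], [0.0, -0.0, -1.0]]
ft_force: [0.6, -1.0, -1.0]
grip_width: 0.0847
gripper_force: 0.0
```

```bash
python3 - <<'E'
from h import *
d=get('top'); P=pts(d)
m=np.zeros(P.shape[:2],bool); m[200:305,405:485]=1; m&=(P[...,2]>.074)&(P[...,2]<.1)
n,l,s,c=cv2.connectedComponentsWithStats(m.astype(np.uint8))
for i in range(1,n):
    if s[i,4]>25:
        q=P[l==i]; r=cv2.minAreaRect((q[:,:2]*1000).astype(np.float32)); print(np.round(r[0],1),np.round(r[1],1),round(r[2],1),np.median(q[:,2]).round(4))
for v in (274,276,279): print([tuple((P[v,u]*1000).round().astype(int).tolist()) for u in range(162,172,2)])
e=get('scene'); a=cv2.resize(e['img'][90:400,180:520],None,fx=1.9,fy=1.9,interpolation=2); save(a,'final.png'); print(env.observe()['time_s'])
E
```

```text
[ 628.1 -236.3] [45.3  6.5] 80.5 0.0819
[ 603.2 -239. ] [26. 26.] 53.8 0.0837
[ 576.7 -228.3] [44.6  6.1] 80.6 0.0821
[ 550.2 -224.3] [52.4 30.6] 81.3 0.0861
[ 525.3 -221. ] [46.2  6.1] 81.0 0.0818
[ 498.2 -215.4] [52.7 30.6] 82.2 0.0862
[ 474.1 -212.6] [45.4  6. ] 81.3 0.0821
[(487, 359, 3), (491, 330, 87), (-9223372036854775808, -9223372036854775808, -9223372036854775808), (491, 321, 89), (491, 321, 78)]
[(487, 333, 86), (487, 328, 92), (487, 324, 91), (487, 321, 88), (487, 318, 87)]
[(477, 359, 3), (482, 328, 90), (482, 324, 90), (482, 320, 91), (481, 320, 79)]
17.85<stdin>:8: RuntimeWarning: invalid value encountered in cast
```

View pics/final.png

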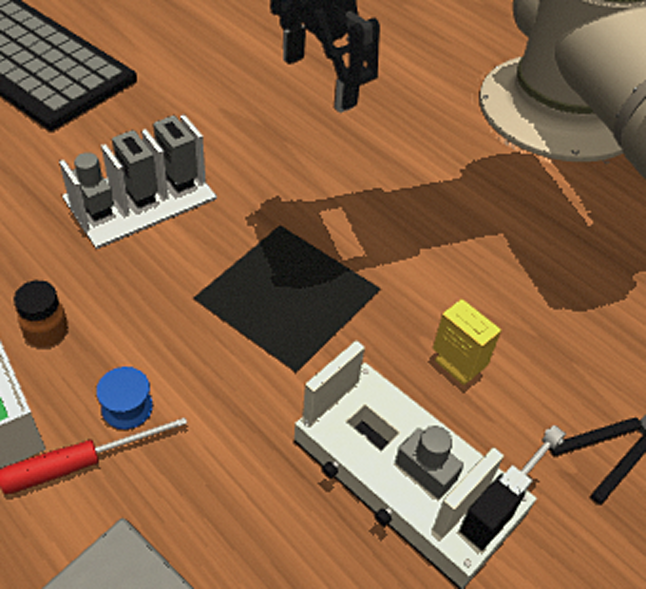

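The final view shows the pack upright in the middle bay at (133,170), within 1 mm of centre with its top at 86 mm. The converter (433,460) is still plugged in, the lever is up at (553,437), and the arm is clear.

```bash
python3 -c "
from rig import env
print(env.close_job())"
```

```text
the job is handed in; nothing more can be done
None
```

The job is handed in after about 18 s of robot time: the pack stands upright and centred in the rack's middle bay, the lever was pressed about 23 mm (past its click) and sprang back while the pack stood on the mat, and the converter is still plugged in.

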